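# Close up the sample box

## Robot

A 6-joint arm with a two-finger parallel gripper is mounted at the origin on a cart in front of the work surface, level with it; the furniture and walls round the work are solid. World frame = base frame: x ahead of the robot, y to its left, z up, the work surface at z = 0. Lengths are in m, angles in rad, forces in N, time in s.
With the tool pointing down it reaches from about 0.3 to 0.775 m from the base axis. Payload 14.6 kg.
Tool frame: the origin (TCP) lies between the finger pads; the fingertips stand 22 mm ahead of it and the grasp point (between the pads) lies 3 mm ahead of it; z points along the fingers, y is the line along which they close (so a half turn about z gives the same grasp; the last joint's range is limited). The gripper opens to 85 mm and grips with 20 to 120 N. Pads are 22 mm wide; open, the fingers measure 114 mm over their backs; the gripper's body (76 mm by 85 mm) begins 54 mm behind the grasp point. The pads swing forward as they close: fully open they stand 13 mm farther back than shut.
Start: joints at [1.201, 0.3, 1.521, -0, 1.321, -0.067], TCP at [0.164, 0.525, 0.253] pointing down, gripper open.
Joint ranges: [-3.03, 3.03], [-0.79, 2.21], [0.23, 2.52], [-1.04, 4.18], [0, 3.07], [-2.55, 2.55]. Speed limits (rad/s): [2.22, 2.22, 2.57, 3.14, 3.14, 3.14].

## Interface

Orientations are given as a rotation vector (axis times angle).
In Python, from bench import robot, viewer gives the robot as it stands.
- The arm moves only by the tool drive_tool, never from a script. Its argument "commands" is one flat list of numbers, 7 for each row, row after row: the opening in per cent of the stroke, from 0 (shut) to 100 (fully open), then the shift along the tool's x, y, z in units of 50 mm (1.0 is 50 mm), then the turn, a rotation vector about the tool's x, y, z in units of 6 degrees (1.0 is 6 degrees). A call has 1 to 10 rows; each row is the pose to reach, as a shift and turn from the pose commanded when the call began, along the tool's axes at that moment; what a row does not reach only later rows make up. A row lasts 1/8 s, in which the tool goes at most 62.5 mm and 10.7 degrees, less where a joint would pass 70% of its speed; a pose out of reach is approached as far as the arm can. A call with a gripper value outside its range is refused whole. The fingers move at their own pace and stop on an object; "newtons" is the grip in N (left out, the last holds). Time passes only in rows, so rows that repeat a pose let the fingers close. It gives the time, the measured TCP pose, the force, the opening and the grip force at its end, in the units of the state.
- robot.get_state(): the state, without advancing time (a new reading comes with each control period).
- viewer.get_image(name): name is "side" or "top"; returns a dict with "image" (420x560x3 uint8, red, green, blue), "range_z" (420x560 float32, m along the optical axis (not along the pixel's ray), 0 where there is no reading), "K" (3x3 intrinsics, pixels), "dist_coeffs" ([k1, k2, p1, p2, k3] as OpenCV has them; the pictures are not rectified), "R" (3x3) and "t" (3): a world point X has camera coordinates R X + t. Camera axes: x right, y down, z forward; pixel columns grow to the right and rows downward; lengths in m; the calibration is good to about 2 mm. A picture is of the moment at which its call begins.
- robot.finish_job(): hands the job in; it is judged then, once.
Trained networks look in a picture, given as the dict that the camera call returned (one of the last four; its "shot" number tells which), for a name from the list of things; names that differ only in an ending like _2 or _b are one class to them, and where a whole thing is asked for, a point or a joint stands for the part that bears it (a point fixed in the world has none). Each returns a list of dicts, best first, with "confidence" (0 to 1); they miss things now and then, are a little off and sometimes report something else, mostly with a low value. They report only what shows in the picture. A call takes as long as a camera call.
- viewer.boxes_of(picture, thing): "extent" ([left, top, right, bottom] in pixels, round what is visible of it).
- viewer.place_of(picture, thing): "position" ([column, row] in pixels: a listed point, or the origin of a listed thing).
The state is a dict: "time_s": time; "joints": joint angles; "joint_vel": joint speeds; "tau": joint torques, N m; "tool_pos": TCP position; "orientation": TCP orientation; "contact_force": force on the tool from outside, world axes, zero at the start; "moment": the same for the moment, N m; "gripper_width": opening from 0.0 (shut) to 1.0 (fully open); "grasp_force": force on a finger pad.
Only numpy, scipy, OpenCV 4.12 (cv2) and the standard library are available. Lean on these libraries where they do the work, as an engineer would, in place of code of your own. Each camera call takes 0.05 s, during which the arm holds its last target. There are 200 camera calls.

## Task

Close up the sample box that holds the blue-capped vial: push its black sliding cover fully shut with the fingertips, then push its orange latch round over the cover as far as it goes, and take the hand away. Everything is only pushed, nothing is picked up; leave the other box (red-capped vial) with its cover and latch as they are, and do not disturb the vials or the other things on the bench.

Things in the scene. Friction and masses are not known exactly. Their poses are not given: they have to be found in the camera images.
- box_p: Grey open sample box fixed to the worktop, 85 mm (its x) by 130 (its y) by 70 high, wall 5; origin: centre of underside; yaw within 0.15 rad. Black cover slides along its y between side rails (rail tops 79 mm, cover top 77, rib on it 84 high) and sticks out at -y when open; orange latch on an aluminium bracket at the +y end. Holds the blue-capped vial: the one to close.
- box_q: Grey open sample box fixed to the worktop, 85 mm (its x) by 130 (its y) by 70 high, wall 5; origin: centre of underside; yaw within 0.15 rad. Black cover slides along its y between side rails (rail tops 79 mm, cover top 77, rib on it 84 high) and sticks out at -y when open; orange latch on an aluminium bracket at the +y end. Holds the red-capped vial: leave it.
- cover_p (a joint): Sliding cover of the box with the blue-capped vial, in m: 0 = fully shut (end lip against the box's -y end wall), grows as it opens towards the box's -y, up to 0.09. Starts 0.055 to 0.085 open. Slides with about 1.5 N of friction plus 6 N per m/s, stays where left; hard stop at 0.
- lip_p (a point): Centre of the outer (-y) face of the turned-down end lip of the sliding cover of the box with the blue-capped vial: black, 75 mm wide along the box's x, 42 mm high (35 to 77 mm above the worktop), 8 mm thick; this point is 56 mm up and moves with the cover. Pushing it along the box's +y shuts the cover; shut, it lies at (0, -74 mm) in the box frame.
- latch_p (a joint): Swing latch of the box with the blue-capped vial, in rad, about a vertical axis: 0 = locked, bar pointing to the box's -y over the cover (hard stop); pi/2 = bar pointing to the box's -x, clear of the cover. From locked it opens clockwise seen from above; it locks counter-clockwise. Starts at 1.2 to 1.6. Friction about 0.04 N m, stays where left.
- tip_p (a point): Free end of the orange latch bar of the box with the blue-capped vial. Bar: 70 mm long from the pivot axis to this point, 12 mm wide, 18 mm tall (86 to 104 mm above the worktop, 9 mm above the cover's top); this point is at mid height, 95 mm.
- pivot_p (a point): On the axis of the latch of the box with the blue-capped vial, 95 mm above the worktop, at (+20 mm, +85 mm) in the box frame; round orange hub of radius 11 mm.
- cover_q (a joint): Sliding cover of the other box (red-capped vial), in m: 0 = fully shut (end lip against the box's -y end wall), grows as it opens towards the box's -y, up to 0.09. Starts 0.055 to 0.085 open. Slides with about 1.5 N of friction plus 6 N per m/s, stays where left; hard stop at 0.
- lip_q (a point): Centre of the outer (-y) face of the turned-down end lip of the sliding cover of the other box (red-capped vial): black, 75 mm wide along the box's x, 42 mm high (35 to 77 mm above the worktop), 8 mm thick; this point is 56 mm up and moves with the cover. Pushing it along the box's +y shuts the cover; shut, it lies at (0, -74 mm) in the box frame.
- latch_q (a joint): Swing latch of the other box (red-capped vial), in rad, about a vertical axis: 0 = locked, bar pointing to the box's -y over the cover (hard stop); pi/2 = bar pointing to the box's -x, clear of the cover. From locked it opens clockwise seen from above; it locks counter-clockwise. Starts at 1.2 to 1.6. Friction about 0.04 N m, stays where left.
- tip_q (a point): Free end of the orange latch bar of the other box (red-capped vial). Bar: 70 mm long from the pivot axis to this point, 12 mm wide, 18 mm tall (86 to 104 mm above the worktop, 9 mm above the cover's top); this point is at mid height, 95 mm.
- pivot_q (a point): On the axis of the latch of the other box (red-capped vial), 95 mm above the worktop, at (+20 mm, +85 mm) in the box frame; round orange hub of radius 11 mm.
- blue_vial: Glass sample vial with a blue cap, 27 mm across, 59 mm high, standing loose inside its box in the uncovered half; origin at the centre of its underside.
- red_vial: Glass sample vial with a red cap, 27 mm across, 59 mm high, standing loose inside the other box; origin at the centre of its underside.
- weight_big: Brass-coloured calibration weight, 28 mm across, 35 mm high, loose bystander at the left; origin at the centre of its underside.
- crucible: White crucible, 40 mm across, 30 mm high, loose bystander at the right; origin at the centre of its underside.
- petri: Petri dish, 63 mm across, 15 mm high, loose bystander at the back; origin at the centre of its underside.
- stopper: Dark red rubber stopper, 32 mm across, 28 mm high, loose bystander at the back; origin at the centre of its underside.

How it is judged:
By the outcome, as a careful person would: the job done as asked, in the order asked, and still so for the second after the job is handed in, with the robot touching nothing.
It also fails if it takes over 51 s, if anything falls off the work surface, if the arm or the gripper's body presses on something with over 40 N, if the wrist force passes 120 N, or if a joint passes its speed limit or range.

## Working session

There is one attempt and no reset: what is moved stays moved. The work goes in short steps, Python scripts to look and compute and a tool call to move; the robot and the scene stay as the last step left them, time stands still between calls to the robot, and variables do not carry over. Pictures are saved under pics/ and viewed, at most 10 in all, crops included, and the job is handed in when it is done.

Besides the shell and the picture viewer there is one more tool, called after "Emit:" as name(argument=value, ...), one argument or row to a line, values as JSON. drive_tool: Moves the arm, as the interface text tells. Its arguments: {"type":"object","properties":{"commands":{"type":"array"},"newtons":{"type":"number"}},"required":["commands"]}

```bash
mkdir -p pics; cat > h.py <<'E'
import numpy as np, cv2
from bench import robot, viewer
def ray(p,px):
    u=cv2.undistortPoints(np.array([[px]],float),p["K"],p["dist_coeffs"])[0,0]
    R=np.array(p["R"]);t=np.array(p["t"])
    return -R.T@t, R.T@np.array([u[0],u[1],1.])
def at_z(p,px,z):
    c,d=ray(p,px); return c+d*(z-c[2])/d[2]
def deproj(p,px):
    c,d=ray(p,px); return c+d*p["range_z"][int(round(px[1])),int(round(px[0]))]
E
python3 - <<'E'
from h import *
for n in("top","side"):
    p=viewer.get_image(n); cv2.imwrite(f"pics/{n}0.png",p["image"][:,:,::-1])
    print(n,-np.array(p["R"]).T@p["t"])
    for th,z in(("box_p",0),("box_q",0),("lip_p",.056),("lip_q",.056),("tip_p",.095),("pivot_p",.095),("tip_q",.095),("pivot_q",.095),("blue_vial",0),("red_vial",0)):
        for r in viewer.place_of(p,th)[:2]: print(th,np.round(r["position"]),round(r["confidence"],2),at_z(p,r["position"],z).round(3))
print(robot.get_state())
E
```

```text
top [0.38160099 0.08158483 1.43736088]
box_p [208. 229.] 0.93 [0.51  0.211 0.   ]
box_p [341. 242.] 0.82 [ 0.477 -0.177  0.   ]
box_q [208. 229.] 0.93 [0.51  0.211 0.   ]
box_q [341. 242.] 0.82 [ 0.477 -0.177  0.   ]
lip_p [396. 243.] 0.72 [ 0.471 -0.324  0.056]
lip_p [260. 232.] 0.55 [0.5   0.062 0.056]
lip_q [396. 243.] 0.72 [ 0.471 -0.324  0.056]
lip_q [260. 232.] 0.55 [0.5   0.062 0.056]
tip_p [178. 245.] 0.67 [0.458 0.283 0.095]
pivot_p [172. 216.] 0.83 [0.535 0.303 0.095]
pivot_p [316. 225.] 0.64 [ 0.515 -0.093  0.095]
tip_q [178. 245.] 0.67 [0.458 0.283 0.095]
pivot_q [172. 216.] 0.83 [0.535 0.303 0.095]
pivot_q [316. 225.] 0.64 [ 0.515 -0.093  0.095]
blue_vial [331. 242.] 0.52 [ 0.476 -0.148  0.   ]
red_vial [192. 224.] 0.63 [0.525 0.258 0.   ]
side [ 0.44593319 -1.08644852  0.90762836]
box_p [256. 188.] 0.89 [0.501 0.218 0.   ]
box_p [259. 268.] 0.8 [ 0.488 -0.169  0.   ]
box_q [256. 188.] 0.89 [0.501 0.218 0.   ]
box_q [259. 268.] 0.8 [ 0.488 -0.169  0.   ]
lip_p [255. 302.] 0.8 [ 0.469 -0.34   0.056]
lip_p [259. 204.] 0.63 [0.502 0.048 0.056]
lip_q [255. 302.] 0.8 [ 0.469 
[... 420 characters left out ...]
.28  -0.   ]
{'time_s': 1.1, 'joints': array([ 1.20138805e+00,  2.99902522e-01,  1.52099976e+00,  2.30984883e-05,
        1.32072548e+00, -6.65846639e-02]), 'joint_vel': array([-0.00029432,  0.00070474,  0.0005856 ,  0.00029462, -0.00048523,
        0.0012865 ]), 'tau': array([ 1.10406025e-03, -5.43360901e+01, -3.61985707e+01, -1.72276827e-05,
        6.20218270e-04, -1.86165732e-05]), 'tool_pos': array([0.16400378, 0.52496352, 0.2532793 ]), 'orientation': array([-4.73863225e-01, -3.10561959e+00,  4.62423929e-05]), 'contact_force': array([-0.21839499,  1.3641801 ,  0.79287161]), 'moment': array([ 0.0197457 , -0.02618555, -0.03061366]), 'grasp_force': 0.0, 'gripper_width': 1.0023776536641131}
```

View pics/top0.png

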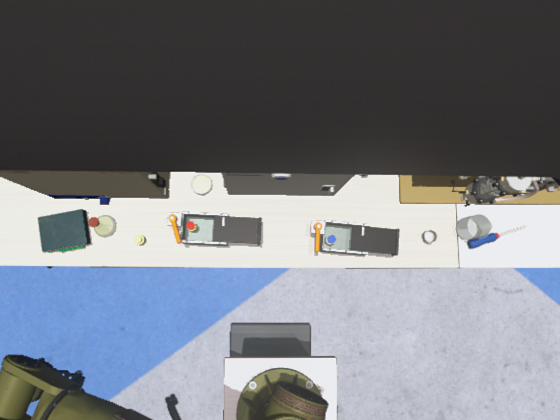

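View pics/side0.png

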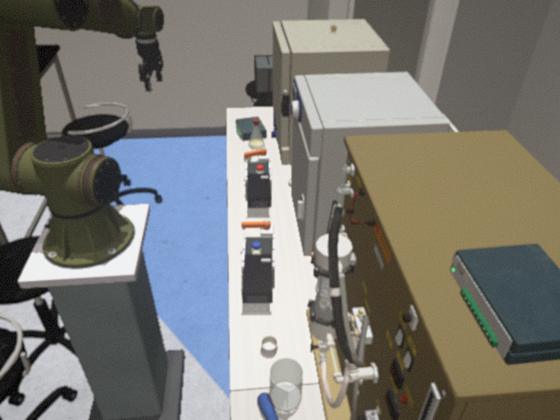

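```bash
cat > loc.py <<'E'
from h import *
def cloud(p):
    v,u=np.mgrid[:420,:560]
    q=cv2.undistortPoints(np.c_[u.ravel(),v.ravel()].astype(float)[:,None],p["K"],p["dist_coeffs"])[:,0]
    z=p["range_z"].ravel(); X=np.c_[q*z[:,None],z]
    return (X-p["t"])@np.array(p["R"]), p["image"].reshape(-1,3).astype(float)
if __name__=="__main__":
  for n in("top","side"):
    p=viewer.get_image(n); X,C=cloud(p); x,y,z=X.T
    roi=(x>.38)&(x<.6)&(y>-.4)&(y<-.05)
    m=roi&(z>.065)&(z<.09)&(C.max(1)<60)
    P=X[m]; print(n,"cover",m.sum(),np.median(P[:,2]),cv2.minAreaRect(P[:,:2].astype(np.float32)))
    m=roi&(z>.03)&(z<.095)
    print("all upper",cv2.minAreaRect(X[m][:,:2].astype(np.float32)))
    m=roi&(z>.08)&(z<.12)&(C[:,0]>150)&(C[:,2]<80)
    P=X[m]; print("orange",m.sum(),np.median(P[:,2]),cv2.minAreaRect(P[:,:2].astype(np.float32)), "axis",np.linalg.svd(P[:,:2]-P[:,:2].mean(0))[2][0])
    m=(x>.38)&(x<.6)&(y>-.5)&(y<-.36)&(z>.01)&(z<.05)
    print("crucible",X[m].min(0),X[m].max(0))
  print(cv2.Rodrigues(robot.get_state()["orientation"])[0].round(3))
E
python3 loc.py
```

```text
top cover 0 nan ((0.0, 0.0), (0.0, 0.0), 0.0)
all upper ((0.49535608291625977, -0.24937984347343445), (0.1509561389684677, 0.34017816185951233), 14.059698104858398)
orange 88 0.10400436968908094 ((0.4823802709579468, -0.0933351218700409), (0.011996296234428883, 0.07620339840650558), 89.3591079711914) axis [-0.99993572  0.01133796]
crucible [ 0.47379291 -0.49830613  0.01059675] [ 0.59999801 -0.36067194  0.0411603 ]
side cover 41 0.0753904331838973 ((0.47975265979766846, -0.2626861035823822), (0.13148991763591766, 0.06259848177433014), 85.35364532470703)
all upper ((0.4960459768772125, -0.251090943813324), (0.14778900146484375, 0.3246353268623352), 13.343303680419922)
orange 62 0.10023693799488757 ((0.4857971966266632, -0.09977024793624878), (0.00974319875240326, 0.07147520035505295), 85.75450134277344) axis [ 0.99748413 -0.07089016]
crucible [ 0.47435015 -0.49999154  0.01019185] [ 0.59998306 -0.36087057  0.03596873]
[[-0.954  0.298 -0.   ]
 [ 0.298  0.954 -0.   ]
 [ 0.    -0.    -1.   ]]
  return _methods._mean(a, axis=axis, dtype=dtype,
  ret = ret.dtype.type(ret / rcount)
```

```bash
cat > c.py <<'E'
from loc import *
for n in("top","side"):
    p=viewer.get_image(n); X,C=cloud(p); x,y,z=X.T
    roi=(x>.40)&(x<.56)&(y>-.36)&(y<-.12)
    m=roi&(z>.07)&(z<.085)&(C.max(1)<75)
    P=X[m];print(n,"cover",m.sum(),np.median(P[:,2],axis=0) if len(P) else 0,cv2.minAreaRect(P[:,:2].astype(np.float32)))
    P=P[np.argsort(P[:,1])]; print(P[:4].round(3))
    m=roi&(z>.06)&(z<.09); 
    print("upper",m.sum(),cv2.minAreaRect(X[m][:,:2].astype(np.float32)),C[m&(y<-.2)].mean(0))
    im=cv2.resize(p["image"][200:280,290:470] if n=="top" else p["image"][210:370,200:330],None,fx=4,fy=4,interpolation=cv2.INTER_CUBIC)
    cv2.imwrite(f"pics/{n}1.png",im[:590,:,::-1])
E
python3 c.py
```

```text
top cover 6 0.07729975403213687 ((0.471169650554657, -0.3175729811191559), (0.007985195145010948, 0.06838926672935486), 78.94612884521484)
[[ 0.505 -0.32   0.077]
 [ 0.461 -0.316  0.077]
 [ 0.441 -0.316  0.076]
 [ 0.455 -0.316  0.078]]
upper 1478 ((0.4818022847175598, -0.2224310338497162), (0.21023131906986237, 0.08576711267232895), 85.02539825439453) [100.44663383  98.36124795  97.18801314]
side cover 967 0.07704124528799186 ((0.47973743081092834, -0.2608744502067566), (0.13510265946388245, 0.06803005933761597), 85.78417205810547)
[[ 0.506 -0.33   0.076]
 [ 0.501 -0.33   0.076]
 [ 0.487 -0.329  0.073]
 [ 0.506 -0.329  0.071]]
upper 1478 ((0.48236382007598877, -0.22326871752738953), (0.2124834805727005, 0.08444084972143173), 84.99390411376953) [79.16824645 77.10189573 78.63902054]
```

View pics/top1.png

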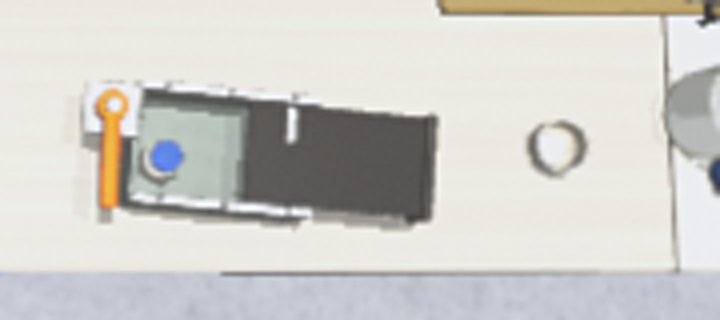

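Emit:
drive_tool(
  commands=[0,-1.0,-0.8,0,0,0,0.8,0,-2.0,-1.6,0,0,0,1.6,0,-3.0,-2.4,0,0,0,2.4,0,-4.0,-3.2,0,0,0,3.2,0,-5.0,-4.0,0,0,0,4.0,0,-6.0,-4.8,0,0,0,5.0,0,-7.1,-5.6,0,0,0,6.0,0,-7.1,-5.6,0,0,0,6.0],
  newtons=30,
)

```text
time_s: 2.3
tool_pos: [0.4207, 0.1494, 0.2533]
orientation: [1.417, 2.804, -0.0]
contact_force: [-1.1, 0.3, 0.2]
gripper_width: -0.001
grasp_force: 0.0
```

```bash
cat > g.py <<'E'
import sys
from h import *
s=robot.get_state(); R=cv2.Rodrigues(s["orientation"])[0]
print(s["time_s"],s["tool_pos"].round(4),s["contact_force"].round(1),s["gripper_width"],"yang",np.degrees(np.arctan2(R[1,1],R[0,1])).round(1),s["joints"].round(2))
print(R.round(3))
a=sys.argv[1:]
for t in a:
    d=np.array(eval(t))-s["tool_pos"]; print(t,(R.T@d/.05).round(2))
print("turn z", (-(-5)+np.degrees(np.arctan2(R[1,1],R[0,1])))/6)
E
python3 g.py "(.467,-.382,.25)" "(.467,-.382,.072)"
```

```text
2.3 [0.4207 0.1494 0.2533] [-1.1  0.3  0.2] -0.0009158467638509123 yang 36.4 [ 0.26  0.07  1.8  -0.    1.28 -0.38]
[[-0.593  0.805  0.   ]
 [ 0.805  0.593 -0.   ]
 [-0.     0.    -1.   ]]
(.467,-.382,.25) [-9.11 -5.56  0.07]
(.467,-.382,.072) [-9.1  -5.56  3.63]
turn z 6.895714822875685
```

Emit:
drive_tool(
  commands=[0,-1.0,-0.6,0,0,0,0.8,0,-2.0,-1.2,0,0,0,1.6,0,-3.0,-1.8,0,0,0,2.4,0,-4.0,-2.4,0,0,0,3.2,0,-5.0,-3.0,0,0,0,4.0,0,-6.0,-3.6,0,0,0,4.8,0,-7.0,-4.2,0,0,0,5.6,0,-8.0,-4.8,0,0,0,6.4,0,-8.9,-5.4,0,0,0,6.9,0,-8.9,-5.4,0,0,0,6.9],
)

```text
time_s: 3.55
tool_pos: [0.4682, -0.3684, 0.2522]
orientation: [-2.313, -2.124, 0.0]
contact_force: [-0.8, 1.2, -0.9]
gripper_width: -0.0
grasp_force: 0.0
```

```bash
python3 g.py "(.469,-.37,.072)"
python3 - <<'E'
from h import *
p=viewer.get_image("side"); cv2.imwrite("pics/s2.png",cv2.resize(p["image"][150:330,180:380],None,fx=3,fy=3)[:,:,::-1])
E
```

```text
3.55 [ 0.4682 -0.3684  0.2522] [-0.8  1.2 -0.9] -0.00036807827624209054 yang -4.9 [-0.73  0.4   1.38 -0.    1.36 -0.64]
[[ 0.085  0.996 -0.001]
 [ 0.996 -0.085  0.001]
 [ 0.001 -0.001 -1.   ]]
(.469,-.37,.072) [-0.03  0.02  3.6 ]
turn z 0.020841708996560904
```

View pics/s2.png

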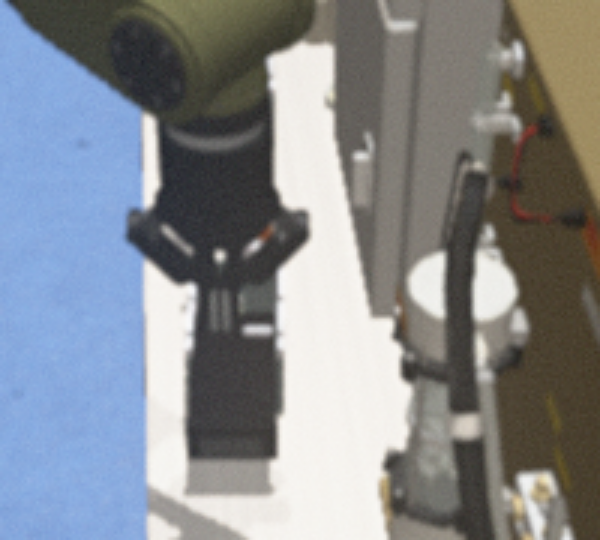

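Emit:
drive_tool(
  commands=[0,0,0,1.2,0,0,0,0,0,0,2.4,0,0,0,0,0,0,3.2,0,0,0,0,0,0,3.6,0,0,0,0,0,0,3.6,0,0,0,0,0.2,0,3.6,0,0,0,0,0.4,0,3.6,0,0,0,0,0.6,0,3.6,0,0,0],
)

```text
time_s: 4.6
tool_pos: [0.4712, -0.3357, 0.0742]
orientation: [2.31, 2.127, 0.0]
contact_force: [0.4, -1.1, 0.4]
gripper_width: 0.002
grasp_force: 0.8
```

Emit:
drive_tool(
  commands=[0,0.2,0,0,0,0,0,0,0.4,0,0,0,0,0,0,0.6,0,0,0,0,0,0,0.8,0,0,0,0,0,0,0.8,0,0,0,0,0],
)

```text
time_s: 5.22
tool_pos: [0.4741, -0.2957, 0.0731]
orientation: [-2.31, -2.128, 0.0]
contact_force: [0.7, -0.3, -0.4]
gripper_width: -0.0
grasp_force: 0.0
```

```bash
python3 g.py
python3 - <<'E'
from h import *
for n in("top","side"):
    p=viewer.get_image(n)
    for th in("lip_p","pivot_p","tip_p"):
        for r in viewer.place_of(p,th)[:3]: print(n,th,round(r["confidence"],2),at_z(p,r["position"],.056 if th=="lip_p" else .095).round(3))
E
```

```text
5.225 [ 0.4741 -0.2957  0.0731] [ 0.7 -0.3 -0.4] -0.0004207494370792498 yang -4.7 [-0.62  0.53  1.65  0.    0.96 -0.54]
[[ 0.082  0.997 -0.001]
 [ 0.997 -0.082  0.001]
 [ 0.001 -0.001 -1.   ]]
turn z 0.04955483798825947
top lip_p 0.92 [ 0.484 -0.29   0.056]
top lip_p 0.83 [0.512 0.057 0.056]
top lip_p 0.27 [ 0.474 -0.168  0.056]
top pivot_p 0.71 [ 0.511 -0.097  0.095]
top pivot_p 0.55 [0.532 0.302 0.095]
top tip_p 0.65 [0.465 0.286 0.095]
top tip_p 0.61 [ 0.441 -0.095  0.095]
side lip_p 0.69 [ 0.47  -0.287  0.056]
side pivot_p 0.84 [ 0.518 -0.101  0.095]
side pivot_p 0.71 [0.533 0.306 0.095]
side tip_p 0.5 [0.47  0.301 0.095]
```

Emit:
drive_tool(
  commands=[0,0.15,0,0,0,0,0,0,0.3,0,0,0,0,0,0,0.45,0,0,0,0,0,0,0.55,0,0,0,0,0,0,0.55,0,0,0,0,0],
)

```text
time_s: 6.25
tool_pos: [0.4765, -0.2687, 0.0733]
orientation: [-2.311, -2.128, -0.0]
contact_force: [-0.1, -0.5, 0.3]
gripper_width: -0.001
grasp_force: 0.0
```

Emit:
drive_tool(
  commands=[0,0.05,0,0,0,0,0,0,0.1,0,0,0,0,0,0,0.1,0,0,0,0,0],
)

```text
time_s: 6.62
tool_pos: [0.4769, -0.2641, 0.0733]
orientation: [-2.311, -2.127, -0.0]
contact_force: [0.2, 1.2, 0.4]
gripper_width: -0.003
grasp_force: 0.0
```

Emit:
drive_tool(
  commands=[0,0.05,0,0,0,0,0,0,0.1,0,0,0,0,0,0,0.1,0,0,0,0,0],
)

```text
time_s: 7.0
tool_pos: [0.477, -0.2629, 0.0736]
orientation: [2.308, 2.123, -0.005]
contact_force: [-3.8, -33.1, -8.8]
gripper_width: 0.003
grasp_force: 16.7
```

Emit:
drive_tool(
  commands=[0,0.04,0,0,0,0,0,0,0.08,0,0,0,0,0,0,0.08,0,0,0,0,0],
)

```text
time_s: 7.38
tool_pos: [0.477, -0.2625, 0.0738]
orientation: [2.305, 2.118, -0.01]
contact_force: [-6.7, -62.9, -18.0]
gripper_width: 0.0
grasp_force: 32.0
```

Emit:
drive_tool(
  commands=[0,-0.3,0,0,0,0,0,0,-0.7,0,0,0,0,0,0,-0.7,0,-0.6,0,0,0,0,-0.7,0,-1.6,0,0,0,0,-0.7,0,-2.4,0,0,0,0,-0.7,0,-2.4,0,0,0],
)

```text
time_s: 8.12
tool_pos: [0.4757, -0.2909, 0.1964]
orientation: [2.307, 2.124, 0.002]
contact_force: [-0.2, -0.0, 0.2]
gripper_width: 0.0
grasp_force: 0.0
```

```bash
cat > w.py <<'E'
from h import *
s=robot.get_state(); R=cv2.Rodrigues(s["orientation"])[0]
B=np.array([.485,-.178]); c,q=np.cos(-.087),np.sin(-.087)
for w in [(-30,120,195),(-30,120,112),(-33,102,112),(-35,80,112),(-32,67,112),(-26,54,112),(-15,43,112),(0,35,112)]:
    w=np.array(w)/1e3; X=np.r_[B+np.array([[c,-q],[q,c]])@w[:2],w[2]]
    print(w,X.round(3),(R.T@(X-s["tool_pos"])/.05).round(2))
E
python3 g.py; python3 w.py
python3 - <<'E'
from h import *
p=viewer.get_image("top"); cv2.imwrite("pics/t3.png",cv2.resize(p["image"][190:280,290:470],None,fx=4,fy=4)[:,:,::-1])
E
```

```text
8.125 [ 0.4757 -0.2909  0.1964] [-0.2 -0.   0.2] 6.492427970565029e-05 yang -4.7 [-0.61  0.37  1.57  0.    1.2  -0.53]
[[ 0.083  0.997  0.005]
 [ 0.997 -0.083 -0.003]
 [-0.003  0.005 -1.   ]]
turn z 0.04459351952134627
[-0.03   0.12   0.195] [ 0.466 -0.056  0.195] [ 4.67 -0.59  0.01]
[-0.03   0.12   0.112] [ 0.466 -0.056  0.112] [ 4.67 -0.6   1.67]
[-0.033  0.102  0.112] [ 0.461 -0.074  0.112] [ 4.31 -0.66  1.67]
[-0.035  0.08   0.112] [ 0.457 -0.095  0.112] [ 3.87 -0.7   1.68]
[-0.032  0.067  0.112] [ 0.459 -0.108  0.112] [ 3.61 -0.64  1.68]
[-0.026  0.054  0.112] [ 0.464 -0.122  0.112] [ 3.35 -0.52  1.68]
[-0.015  0.043  0.112] [ 0.474 -0.134  0.112] [ 3.13 -0.3   1.68]
[0.    0.035 0.112] [ 0.488 -0.143  0.112] [ 2.97 -0.    1.68]
```

View pics/t3.png

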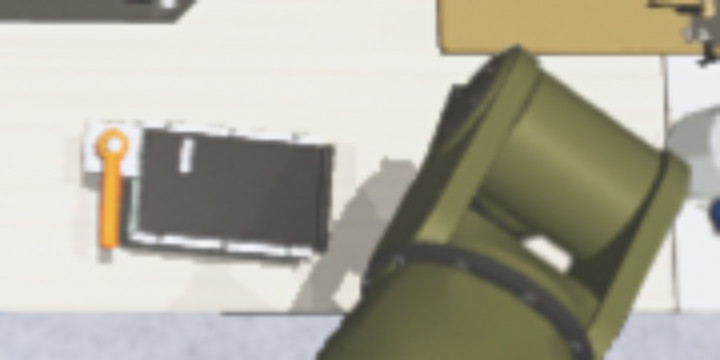

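The picture shows the cover shut, its lip at about (325,195) against the box end. The latch is still open, with the bar running from (113,145) to (110,245).

Emit:
drive_tool(
  commands=[0,1.1,-0.15,0,0,0,0,0,2.2,-0.3,0,0,0,0,0,3.3,-0.45,0,0,0,0,0,4.3,-0.55,0,0,0,0,0,4.7,-0.6,0,0,0,0,0,4.7,-0.6,0,0,0,0,0,4.7,-0.6,0.8,0,0,0,0,4.7,-0.6,1.5,0,0,0,0,4.7,-0.6,1.7,0,0,0,0,4.7,-0.6,1.7,0,0,0],
)

```text
time_s: 9.43
tool_pos: [0.4643, -0.054, 0.1082]
orientation: [-2.312, -2.126, 0.001]
contact_force: [0.6, -0.4, 0.0]
gripper_width: 0.002
grasp_force: 0.0
```

```bash
python3 g.py; python3 w.py
python3 - <<'E'
from h import *
p=viewer.get_image("side"); cv2.imwrite("pics/s4.png",cv2.resize(p["image"][150:330,180:340],None,fx=3,fy=3)[:,:,::-1])
E
```

```text
9.425 [ 0.4643 -0.054   0.1082] [ 0.6 -0.4  0. ] 0.002060474266741321 yang -4.8 [-0.19  0.3   1.89 -0.    0.95 -0.11]
[[ 0.083  0.997 -0.001]
 [ 0.997 -0.083  0.   ]
 [ 0.    -0.001 -1.   ]]
turn z 0.03590830323217853
[-0.03   0.12   0.195] [ 0.466 -0.056  0.195] [-0.04  0.03 -1.74]
[-0.03   0.12   0.112] [ 0.466 -0.056  0.112] [-0.04  0.03 -0.08]
[-0.033  0.102  0.112] [ 0.461 -0.074  0.112] [-0.4  -0.03 -0.08]
[-0.035  0.08   0.112] [ 0.457 -0.095  0.112] [-0.84 -0.07 -0.08]
[-0.032  0.067  0.112] [ 0.459 -0.108  0.112] [-1.1  -0.02 -0.08]
[-0.026  0.054  0.112] [ 0.464 -0.122  0.112] [-1.36  0.1  -0.08]
[-0.015  0.043  0.112] [ 0.474 -0.134  0.112] [-1.58  0.32 -0.08]
[0.    0.035 0.112] [ 0.488 -0.143  0.112] [-1.74  0.62 -0.08]
```

View pics/s4.png

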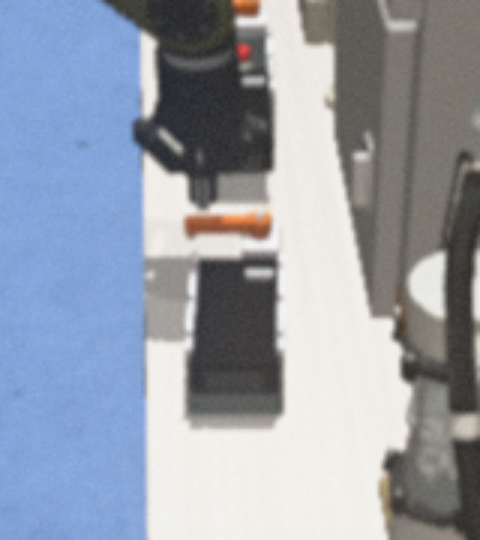

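The shut fingers, at about (203,195), stand just beyond the bar (185–270, 222) on its +y side and near its free end. I'll sweep from there.

Emit:
drive_tool(
  commands=[0,0,0,-0.1,0,0,0,0,-0.2,0,-0.1,0,0,0,0,-0.4,-0.03,-0.1,0,0,0,0,-0.62,-0.05,-0.1,0,0,0,0,-0.84,-0.07,-0.1,0,0,0,0,-0.97,-0.05,-0.1,0,0,0,0,-1.1,-0.02,-0.1,0,0,0,0,-1.23,0.04,-0.1,0,0,0,0,-1.36,0.1,-0.1,0,0,0,0,-1.36,0.1,-0.1,0,0,0],
)

```text
time_s: 10.72
tool_pos: [0.4638, -0.1221, 0.1132]
orientation: [2.312, 2.127, -0.0]
contact_force: [-0.1, -0.4, 0.4]
gripper_width: -0.001
grasp_force: 0.0
```

Emit:
drive_tool(
  commands=[0,-0.11,0.1,0,0,0,0,0,-0.22,0.2,0,0,0,0,0,-0.3,0.32,0,0,0,0,0,-0.36,0.45,0,0,0,0,0,-0.36,0.45,0,0,0,0],
)

```text
time_s: 11.35
tool_pos: [0.485, -0.1417, 0.1132]
orientation: [2.311, 2.127, 0.0]
contact_force: [0.7, -0.0, 0.4]
gripper_width: 0.006
grasp_force: 0.0
```

```bash
python3 g.py
python3 - <<'E'
from h import *
p=viewer.get_image("side"); cv2.imwrite("pics/s5.png",cv2.resize(p["image"][180:320,200:320],None,fx=4,fy=4)[:,:,::-1])
E
```

```text
11.35 [ 0.485  -0.1417  0.1132] [ 0.7 -0.   0.4] 0.005944756627465339 yang -4.8 [-0.36  0.37  1.79 -0.    0.99 -0.27]
[[ 0.083  0.997  0.   ]
 [ 0.997 -0.083 -0.   ]
 [-0.     0.    -1.   ]]
turn z 0.040720528901559305
```

View pics/s5.png

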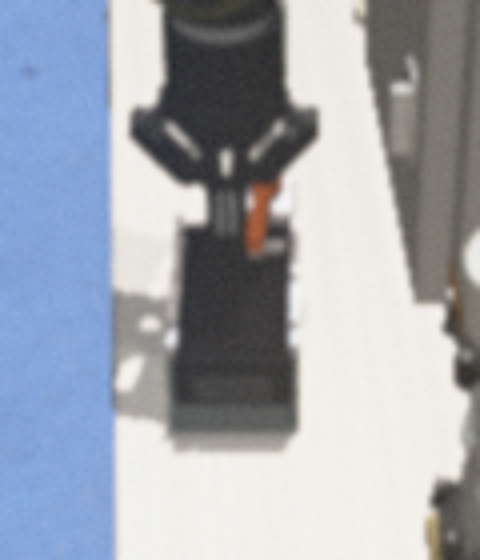

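The bar (265,190 to 257,250) has swung over the cover and is nearly locked, with the fingers on its -x side.

Emit:
drive_tool(
  commands=[0,-0.02,0.06,0,0,0,0,0,-0.02,0.12,0,0,0,0,0,-0.02,0.12,0,0,0,0],
)

```text
time_s: 11.78
tool_pos: [0.4907, -0.1429, 0.1133]
orientation: [2.311, 2.127, 0.0]
contact_force: [-0.6, -0.3, -0.1]
gripper_width: -0.001
grasp_force: 0.0
```

Emit:
drive_tool(
  commands=[0,0,0.05,0,0,0,0,0,0,0.1,0,0,0,0,0,0,0.1,0,0,0,0],
)

```text
time_s: 12.15
tool_pos: [0.493, -0.1432, 0.1128]
orientation: [-2.307, -2.124, 0.007]
contact_force: [-24.9, -1.2, 12.9]
gripper_width: -0.002
grasp_force: 12.5
```

Emit:
drive_tool(
  commands=[0,0,-0.2,0,0,0,0,0,0,-0.5,0,0,0,0,0,0,-0.5,-0.8,0,0,0,0,0,-0.5,-1.8,0,0,0,0,-0.8,-1.5,-2.5,0,0,0,0,-1.8,-2.0,-2.5,0,0,0,0,-2.8,-2.0,-2.5,0,0,0,0,-3.6,-2.0,-2.5,0,0,0,0,-3.6,-2.0,-2.5,0,0,0],
)

```text
time_s: 13.28
tool_pos: [0.3803, -0.3163, 0.2381]
orientation: [2.314, 2.124, -0.0]
contact_force: [0.5, 0.3, 0.1]
gripper_width: 0.002
grasp_force: 0.0
```

```bash
python3 g.py; python3 - <<'E'
from loc import *
out=[]
for n,s in(("top",(slice(190,280),slice(160,470))),("side",(slice(130,330),slice(180,340)))):
    p=viewer.get_image(n); X,C=cloud(p); x,y,z=X.T
    m=(x>.4)&(x<.6)&(y>-.4)&(y<-.05)&(z>.08)&(z<.12)&(C[:,0]>150)&(C[:,2]<80); P=X[m]
    if m.sum()>3: print(n,m.sum(),cv2.minAreaRect(P[:,:2].astype(np.float32)),np.linalg.svd(P[:,:2]-P[:,:2].mean(0))[2][0])
    for r in viewer.place_of(p,"lip_p")[:2]: print("lip",r["confidence"],at_z(p,r["position"],.056))
    im=p["image"][s][:,:,::-1]; out.append(cv2.resize(im,None,fx=2.5,fy=2.5) if n=="top" else cv2.resize(im,None,fx=1.8,fy=1.8))
w=max(i.shape[1] for i in out)
cv2.imwrite("pics/f.png",np.vstack([cv2.copyMakeBorder(i,0,0,0,w-i.shape[1],0) for i in out]))
E
```

```text
13.275 [ 0.3803 -0.3163  0.2381] [0.5 0.3 0.1] 0.0018144624530542295 yang -4.9 [-0.77  0.19  1.69 -0.    1.26 -0.68]
[[ 0.086  0.996  0.   ]
 [ 0.996 -0.086 -0.   ]
 [-0.     0.    -1.   ]]
turn z 0.015156062877619872
top 103 ((0.5110701322555542, -0.1253218650817871), (0.0744028240442276, 0.01665455475449562), 87.6758804321289) [-0.06112702 -0.99813   ]
lip 0.73 [ 0.47987535 -0.24922542  0.056     ]
lip 0.69 [0.50172695 0.05565733 0.056     ]
side 58 ((0.5119549632072449, -0.13399255275726318), (0.06569139659404755, 0.013741382397711277), 85.31423950195312) [-0.08434084 -0.99643696]
lip 0.73 [ 0.48653738 -0.25769522  0.056     ]
lip 0.61 [0.50663612 0.04999496 0.056     ]
```

View pics/f.png

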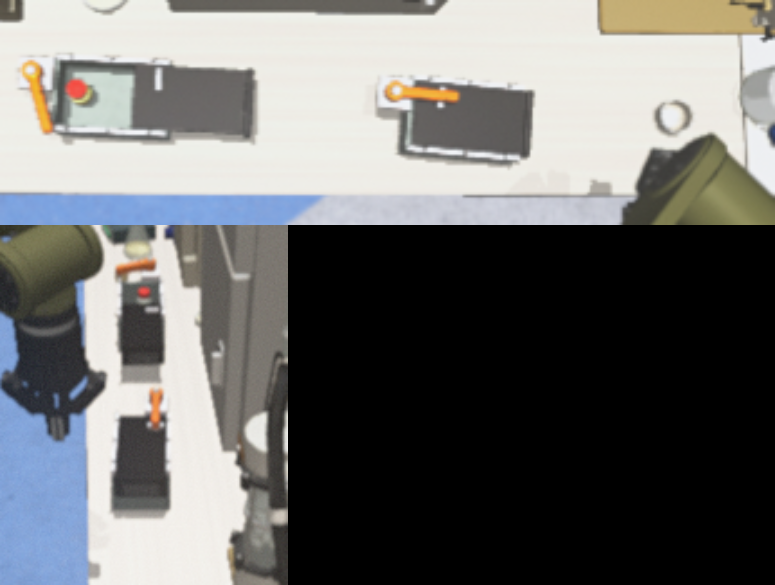

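The cover is shut, with its lip at about (530,125). The bar lies along the box axis over the cover, from (395,91) to (458,97). The hand is clear, and the other box looks unchanged.

```bash
python3 -c "
from bench import robot
print(robot.finish_job())"
```

```text
the job is handed in; nothing more can be done
None
```

The blue-vial box is closed: its cover is pushed to the stop, the latch is swung over it to its stop, and the hand is clear; the other box looks unchanged in the last pictures, and I handed the job in at about 13 s.

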